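# Hang a tube holder on the bath and load it

## Robot

A 6-joint arm with a two-finger parallel gripper is mounted at the origin on the work surface. World frame = base frame: x ahead of the robot, y to its left, z up, the work surface at z = 0. Lengths are in mm, angles in rad, forces in N, time in s.
With the tool pointing down it reaches from about 375 to 925 mm from the base axis. Payload 5.7 kg.
Tool frame: the origin (TCP) lies midway between the tips of the shut fingers; the grasp point (between the pads) lies 19 mm behind it; x points along the fingers, y is the direction in which the jaws open and shut, and the axes are right-handed (so a half turn about x gives the same grasp; the last joint's range is limited). The gripper opens to 85 mm and grips with 20 to 120 N. Pads are 22 mm wide; open, the fingers measure 114 mm over their backs; the gripper's body (76 mm by 85 mm) begins 54 mm behind the grasp point. The pads swing forward as they close: fully open they stand 13 mm farther back than shut.
Start: joints at [1.001, 0.359, 1.51, -0, 1.272, -0.115], TCP at [263.558, 538.981, 231.267] pointing down, gripper open.
Joint ranges: [-2.97, 2.97], [-1.01, 2.36], [0.21, 2.38], [-0.96, 4.11], [0.2, 2.71], [-2.98, 2.98]. Speed limits (rad/s): [2.39, 2.39, 3.14, 3.14, 3.14, 3.14].

## Interface

Orientations are given as a rotation vector (axis times angle).
In Python, from plant import * gives the robot as it stands.
- The arm moves only by the shell command python3 -m pendant 'ROWS'. ROWS is JSON, a list of rows, each a list of 3 entries, a list of its own where there are three numbers: the shift along the world's x, y, z in mm, then the turn, a rotation vector about the world's x, y, z in degrees, then the opening, from 0 (shut) to 1 (fully open). A call has 1 to 8 rows; each row shifts and turns the commanded pose from where the row before left it; what a row does not reach is not made up. A row lasts 1/10 s, in which the tool goes at most 50 mm and 8.59 degrees, less where a joint would pass 70% of its speed; a pose out of reach is approached as far as the arm can. A call with a gripper value outside its range is refused whole. The fingers move at their own pace and stop on an object; the grip force is fixed at half the most. Time passes only in rows, so rows that do not move let the fingers close. It gives the time, the measured TCP pose, the force and the opening at its end, in the units of the state.
- get_obs(): the state, without advancing time (a new reading comes with each control period).
- camera(name): name is "side" or "top"; returns a dict with "image" (384x512x3 uint8, red, green, blue), "mtx" (3x3 intrinsics, pixels), "origin" and "rotation" of the camera in the world. Camera axes: x right, y down, z forward; pixel columns grow to the right and rows downward; lengths in mm; the calibration is good to about 2 mm. A picture is of the moment at which its call begins. There is no depth.
- finish_job(): hands the job in, once; it reports no verdict.
Trained networks look in a picture, given as the dict that the camera call returned (one of the last four; its "shot" number tells which), for a name from the list of things; names that differ only in an ending like _2 or _b are one class to them, and where a whole thing is asked for, a point or a joint stands for the part that bears it (a point fixed in the world has none). Each returns a list of dicts, best first, with "score" (0 to 1); they miss things now and then, are a little off and sometimes report something else, mostly with a low value. They report only what shows in the picture. A call takes as long as a camera call. They do not tell look-alikes from the thing itself.
- search_frame(picture, name): "rect" ([left, top, width, height] in pixels, round what is visible of it).
- outline_of(picture, name): "pixels" (384x512 bool, what is visible of it) and "rect" ([left, top, width, height] in pixels, round what is visible of it).
The state is a dict: "time_s": time; "joint_positions": joint angles; "qd": joint speeds; "joint_efforts": joint torques, N m; "eef_pos": TCP position; "orientation": TCP orientation; "wrist_force": force on the tool from outside, world axes, zero at the start; "wrist_torque": the same for the moment, N m; "opening": finger opening in mm.
Only numpy, scipy, OpenCV 4.12 (cv2) and the standard library are available. Lean on these libraries where they do the work, as an engineer would, in place of code of your own. Each camera call takes 0.05 s, during which the arm holds its last target.

## Task

Hang the loose tube holder with the wide sleeve by its hook over the steel bath's wall on the robot's side, on the free stretch clear of the holder already hanging there, so that its sleeve is inside the bath, and let go of it; the bath's height is not known, so feel for its rim and set the hook down gently. Then take the long tube from the black rack and lower it upright into that sleeve until it is fully home, and let go. Do not drop or force either of them, and leave everything else where it is.

Things in the scene. Friction and masses are not known exactly. Their poses are not given: they have to be found in the camera images.
- holder: The loose steel tube holder with the wide sleeve, about 160 g, 127 mm tall, upright on its 51 x 30 x 5 mm base. Sleeve on the base; beside it a back strap 24 mm wide, 4 mm thick, rises to a hook that opens downwards, with a grip tab on top. Origin: sleeve axis, underside. x points from hook to sleeve, z up. Hung and let go, it settles with its base against the wall's inside, leaning 2 to 3 degrees.
- holder_tab (a point): Centre of that holder's grip tab: 10 mm thick (x), 18 mm wide (y), from 19 mm below to 19 mm above this point; 108 mm above the underside, 36.5 mm from the sleeve axis (at x = -36.5 of holder). Axes as holder.
- holder_slot (a point): Middle of the roof of that holder's hook slot, 23 mm below the tab's centre, 85 mm above the underside: it sits on the rim over the middle of the wall. Slot 9 mm wide (x) between strap and outer lip; the lip ends 32 mm below the roof, its last 14 mm flared 30 degrees outwards as a lead-in. The base reaches 1 mm past the strap into the slot's line. Axes as holder.
- holder_seat (a point): Floor of that holder's sleeve, on its axis, 5 mm above the underside: the tube's foot rests here when home. Bore 19 mm (outside 25 mm), 55 mm deep, widening in its top 10 mm to a 27 mm mouth. z is the sleeve's axis, up.
- stand: Fixed grey stand under the bath; origin on the table under its centre, x away from the robot's side, z up. Its telescopic column carries the open steel bath, centred over this origin and turned with it: 160 (x) by 240 (y) by 100 mm tall, level, walls 4 mm, floor 5 mm. The column's height is not reported: the rim is anywhere from 135 to 195 mm above the table, and rigid.
- stand_near (a point): Point on the table right under the bath's near wall (robot's side), mid-thickness, mid-length. Axes as stand; the wall runs along y. Free stretch for the hook's centre: y from -100 to +45 mm of this point.
- stand_used (a point): Point on the table under the holder that already hangs fixed on the near wall, with a short tube in it (85 mm to +y of stand_near). It takes 15 mm either side along y and reaches 42 mm above the rim.
- stand_far (a point): Point on the table under the white heater head fixed on the bath's far wall: 50 (x) by 100 mm (y), reaching 37 mm above the rim.
- tube: The long tube of the rack: closed round sample tube, 16 mm diameter, 104 mm tall overall, 25 g; rounded foot; cap 19 mm diameter over the top 22 mm. This origin: the foot (underside centre), z up along the tube. Its foot stands 10 mm above the table in the rack. May start in any of the three holes; told from the other two by its length.
- tube_cap (a point): Centre of the long tube's cap, 93 mm above its foot, on its axis: where to grasp it.
- tube_foot (a point): Underside centre of the long tube; z along the tube, upwards.
- rack: Fixed black rack, 150 x 50 x 50 mm, origin on the table under its centre, three holes 17.5 mm wide and 40 mm deep in a row along its x at -45, 0, +45 mm.
- slim_holder_tab (a point): Bystander. Grip tab centre (108 mm up) of a second loose holder, the same but for a slimmer sleeve (16 mm outside, 10 mm bore), too narrow for the tube.
- short_tube_a_centre (a point): Bystander. Middle of a short tube in the rack, 16 mm diameter, 79 mm tall, same cap.
- short_tube_b_centre (a point): Bystander. As the other short tube.
- tape_roll: Bystander. Roll of tape lying flat, 70 mm across, 20 mm tall; origin underside centre.
- spray: Bystander. White bottle, 42 mm diameter, 130 mm tall; origin underside centre.
- beaker: Bystander. Clear beaker, 64 mm diameter, 70 mm tall; origin underside centre.
- pencil: Bystander. Orange round pencil 130 mm long, 9 mm thick, lying along its x; origin mid-length, underside.
There are look-alikes about, which are no part of the job. Leave any turquoise or yellow look-alike of the tube alone.

How it is judged (in metres and radians):
On the way, in this order (a step that is already met when the one before it is completed fails the run):
1. the wide-sleeved holder hangs by its hook over the bath's near wall, sleeve inside, let go and at rest (x of holder_slot in the frame of stand between -0.0835 and -0.0725 m and y of holder_slot in the frame of stand between -0.115 and 0.06 m and x of holder_seat in the frame of stand above -0.055 m and angle between holder's own z axis and vertical below 0.12 rad and linear speed of holder below 0.03 m/s and contact force between the fingers and holder below 0.05 N), for 0.2 s.
2. the long tube stands fully home in its sleeve (all of step 1 and distance between tube_foot and holder_seat below 0.006 m and angle between tube_foot's own z axis and vertical below 0.2 rad and linear speed of tube below 0.03 m/s and contact force between the fingers and tube below 0.05 N), for 0.2 s.
At the end, for the whole second after the job is handed in: Wide-sleeved holder hung on the near wall's free stretch (slot within 5.5 mm of the wall's middle, stand y -115 to +60 mm), sleeve inside, within 0.12 rad of upright; long tube's foot within 6 mm of the sleeve floor's centre, tilt under 0.2 rad; both at rest, released (all of step 2); the robot touches nothing.
It fails at once if the holder is dropped (falls free faster than 0.28 m/s) (linear speed of holder above 0.28 m/s and contact force between each of the arm, the fingers and holder below 0.02 N).
It fails at once if the tube is dropped (falls free faster than 0.4 m/s) (linear speed of tube above 0.4 m/s and contact force between each of the arm, the fingers and tube below 0.02 N).
It fails at once if the holder is forced on the bath (over 60 N) (contact force between holder and bath above 60 N).
It fails at once if the tube is forced in the sleeve (over 50 N) (contact force between tube and holder above 50 N).
It fails at once if a bystander is moved by more than 30 mm (distance of any of slim_holder_tab, short_tube_a_centre, short_tube_b_centre, tape_roll, spray, beaker, pencil from where it was at the start of the episode above 0.03 m).
It also fails if it takes over 72 s, if anything falls off the work surface, if the arm or the gripper's body presses on something with over 40 N, if the wrist force passes 120 N, or if a joint passes its speed limit or range.

## Working session

There is one attempt and no reset: what is moved stays moved. The work goes in short steps, Python scripts to look and compute and a shell command to move; the robot and the scene stay as the last step left them, time stands still between calls to the robot, and variables do not carry over. Pictures are saved under pics/ and viewed, and the job is handed in when it is done.

```bash
ls; mkdir -p pics
python3 - <<'E'
from plant import *
import cv2,numpy as np
o=get_obs();print(o)
for n in("side","top"):
    c=camera(n);print(n,c["mtx"],c["origin"],c["rotation"],c["shot"])
    im=cv2.cvtColor(c["image"],cv2.COLOR_RGB2BGR)
    cv2.imwrite(f"pics/{n}0.png",cv2.resize(im,(800,600),interpolation=cv2.INTER_CUBIC))
    for k in ["holder","stand","tube","rack","slim_holder_tab","short_tube_a_centre","tape_roll","spray","beaker","pencil"]:
        print(k,[(r["rect"],round(r["score"],2)) for r in search_frame(c,k)][:5])
E
```

```text
pics
{'time_s': 0.0, 'joint_positions': array([ 1.00090533e+00,  3.59523748e-01,  1.51147933e+00,  5.05616375e-06,
        1.27248230e+00, -1.15111236e-01]), 'qd': array([-0.00147472,  0.00015339, -0.0007034 ,  0.0029692 ,  0.00101972,
       -0.00115086]), 'joint_efforts': array([-2.87604074e-03, -5.27619410e+01, -2.78614372e+01, -4.70583618e-04,
        1.35446648e-02, -3.26808447e-05]), 'eef_pos': array([263.18917684, 538.41486663, 230.42457632]), 'orientation': array([ 0.35524869,  1.54185934, -0.35806665]), 'wrist_force': array([ 0.04474179,  0.51575777, -0.43670983]), 'wrist_torque': array([ 0.00987931, -0.00058137,  0.01847559]), 'opening': 85.42604341763605}
side [[352.03364595   0.         253.30254543]
 [  0.         352.03364595 192.10434205]
 [  0.           0.           1.        ]] [ 921.98327935 -541.25442404  727.60323528] [-2.2559758  -0.65644807  0.3059517 ] 1
holder [([263.0, 111.9, 16.1, 25.7], 0.68)]
stand [([234.4, 204.1, 75.2, 53.6], 0.7)]
tube [([181.4, 332.0, 10.2, 29.3], 0.76), ([170.2, 277.5, 12.5, 29.9], 0.73), ([116.9, 288.9, 18.0, 18.0], 0.7), ([150.8, 3
[... 507 characters left out ...]
56]
 [  0.         438.46472757 192.51533353]
 [  0.           0.           1.        ]] [ 445.27703521   12.46777018 1198.4851385 ] [-2.17669105  2.15489057 -0.12983741] 2
holder [([123.8, 233.2, 29.7, 29.1], 0.85)]
stand []
tube [([367.4, 196.0, 20.5, 12.5], 0.61)]
rack [([388.9, 185.5, 28.8, 58.1], 0.94), ([349.7, 139.9, 26.1, 24.9], 0.4)]
slim_holder_tab [([330.1, 229.2, 27.2, 26.5], 0.9)]
short_tube_a_centre [([401.4, 206.9, 14.8, 9.5], 0.51)]
tape_roll [([120.8, 232.1, 35.2, 28.7], 0.71), ([217.4, 230.6, 23.6, 27.4], 0.67), ([402.1, 186.0, 13.1, 11.8], 0.29)]
spray [([94.3, 162.7, 26.5, 20.4], 0.76)]
beaker [([346.5, 142.8, 27.3, 21.6], 0.6)]
pencil [([270.1, 224.7, 11.0, 47.2], 0.72)]
```

View pics/side0.png

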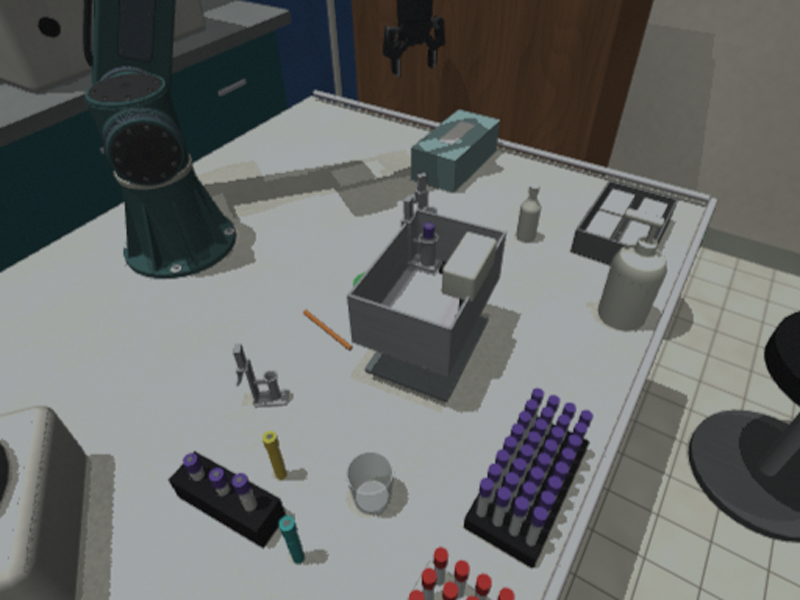

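View pics/top0.png

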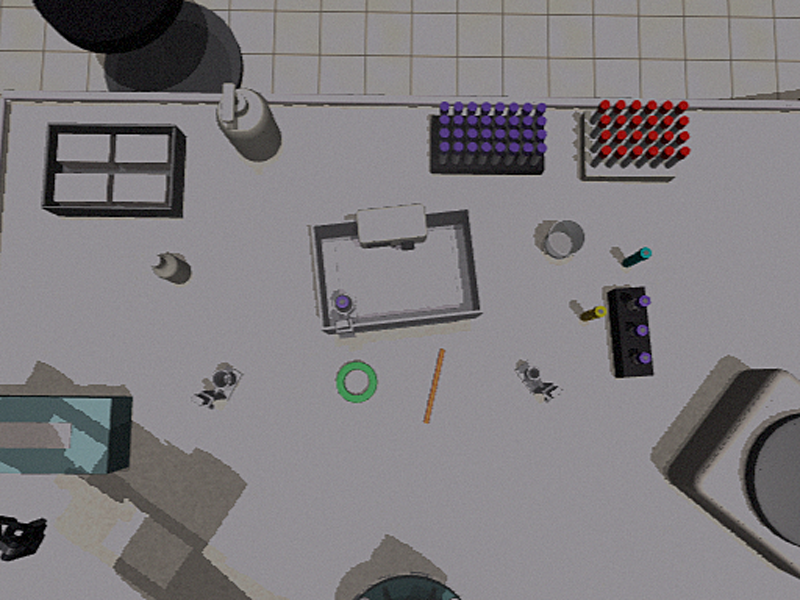

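Run:
```python
from plant import *
import cv2,numpy as np
s=camera("side");t=camera("top")
np.save("s.npy",s["image"]);np.save("t.npy",t["image"])
def crop(c,x,y,w,h,k): 
    return cv2.resize(cv2.cvtColor(c["image"],cv2.COLOR_RGB2BGR)[y:y+h,x:x+w],(w*k,h*k),interpolation=cv2.INTER_CUBIC)
a=np.hstack([crop(t,115,225,48,40,8),crop(t,320,225,48,40,8)])
b=np.hstack([crop(s,248,105,48,40,8),crop(s,145,215,48,40,8)])
cv2.imwrite("pics/h.png",np.vstack([a,b])[:600])
cv2.imwrite("pics/bath.png",np.vstack([crop(t,190,125,130,100,6)]))
cv2.imwrite("pics/rack.png",np.hstack([crop(t,380,170,50,80,7),crop(s,105,280,60,80,7)]))
```

```text
(no output)
```

View pics/h.png

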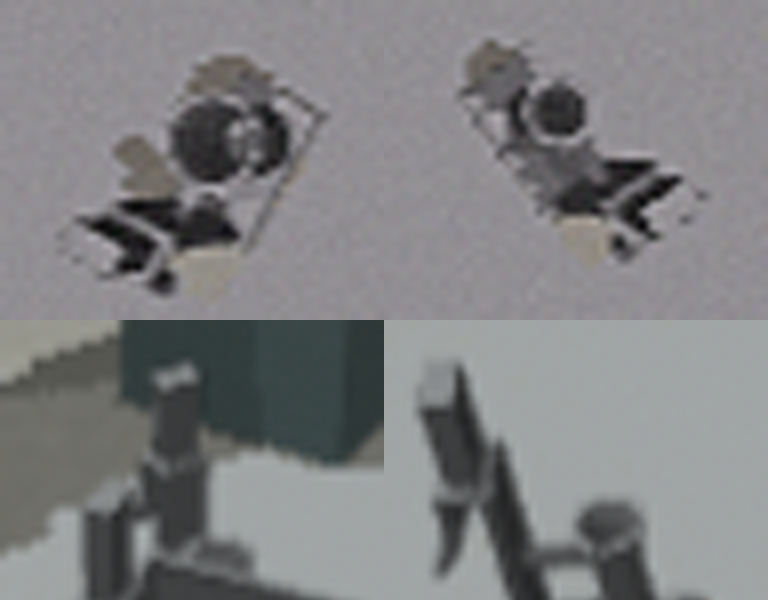

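View pics/bath.png

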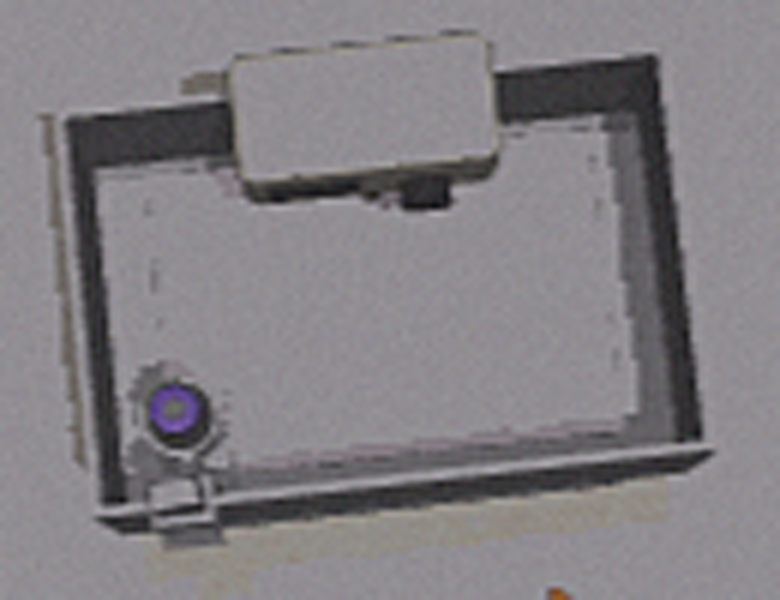

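View pics/rack.png

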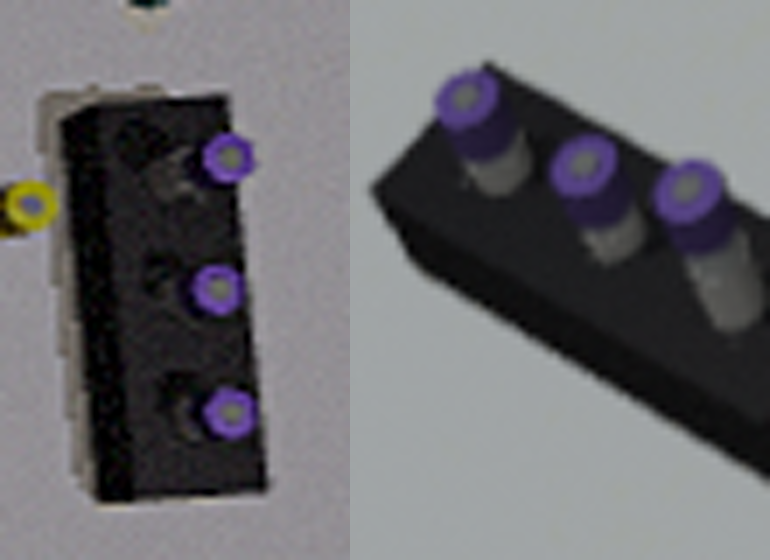

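```bash
cat > hp.py <<'E'
import numpy as np,cv2
from scipy.spatial.transform import Rotation as R
from scipy.optimize import least_squares,minimize
K={'side':np.array([[352.03364595,0,253.30254543],[0,352.03364595,192.10434205],[0,0,1]]),'top':np.array([[438.46472757,0,261.85015356],[0,438.46472757,192.51533353],[0,0,1]])}
O={'side':np.array([921.98327935,-541.25442404,727.60323528]),'top':np.array([445.27703521,12.46777018,1198.4851385])}
RV={'side':R.from_rotvec([-2.2559758,-0.65644807,0.3059517]).as_matrix(),'top':R.from_rotvec([-2.17669105,2.15489057,-0.12983741]).as_matrix()}
def proj(n,P):
    p=(np.atleast_2d(P)-O[n])@RV[n]
    return p[:,:2]/p[:,2:]*K[n][0,0]+K[n][:2,2]
def back(n,uv,z):
    d=RV[n]@np.array([(uv[0]-K[n][0,2])/K[n][0,0],(uv[1]-K[n][1,2])/K[n][0,0],1])
    return O[n]+d*(z-O[n][2])/d[2]
def box(a,b): return np.array([[x,y,z] for x in(a[0],b[0]) for y in(a[1],b[1]) for z in(a[2],b[2])],float)
def cyl(r,z0,z1,n=20):
    t=np.arange(n)*2*np.pi/n
    return np.vstack([np.c_[r*np.cos(t),r*np.sin(t),0*t+z] for z in(z0,z1)])
def place(P,x,y,yaw,z=0):
    c,s=np.cos(yaw),np.sin(yaw); return P@np.array([[c,s,0],[-s,c,0],[0,0,1]])+[x,y,z]
def sil(n,parts,k=8,shape=(384,512)):
    m=np.zeros((shape[0],shape[1]),np.uint8)
    sub=4
    M=np.zeros((shape[0]*sub//1,shape[1]*sub//1),np.uint8)
    for P in parts:
        h=cv2.convexHull(((proj(n,P)+.5)*sub-.5).astype(np.float32).reshape(-1,1,2))
        cv2.fillConvexPoly(M,np.round(h).astype(np.int32),1)
    return cv2.resize(M.astype(np.float32),(shape[1],shape[0]),interpolation=cv2.INTER_AREA)
E
python3 - <<'E'
from hp import *
s=np.load("s.npy");print(RV['top'],RV['side'])
im=cv2.cvtColor(s[130:265,215:330],cv2.COLOR_RGB2BGR)
cv2.imwrite("pics/bs.png",cv2.resize(im,None,fx=4.4,fy=4.4,interpolation=cv2.INTER_CUBIC))
E
```

```text
[[ 0.00968193 -0.99350647  0.11336294]
 [-0.99993037 -0.01038417 -0.00560571]
 [ 0.00674649 -0.11330077 -0.99353783]] [[ 0.83963409  0.36267331 -0.4043299 ]
 [ 0.5428635  -0.58462058  0.60292454]
 [-0.01771495 -0.72573194 -0.68774947]]
```

View pics/bs.png

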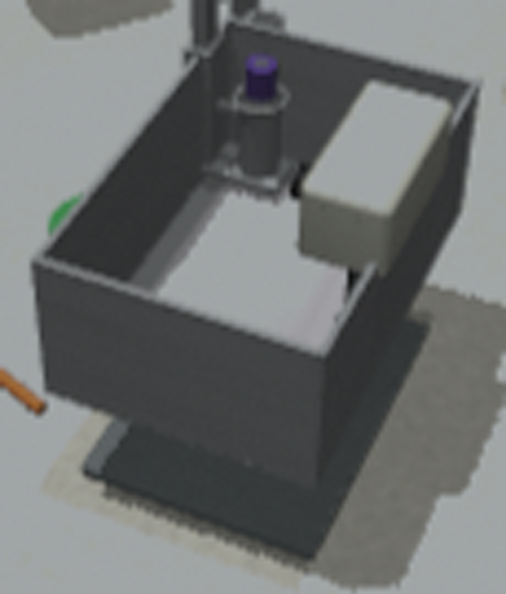

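```bash
python3 - <<'E'
from hp import *
obs=[]
def px(c,k,o): return [(c[0]+.5)/k-.5+o[0],(c[1]+.5)/k-.5+o[1]]
# corner signs (x,y), z offset from rim
S=[((-1,-1),0,(34,264)),((1,-1),0,(327,355)),((1,1),0,(480,83)),((-1,-1),-100,(46,390)),((1,-1),-100,(318,488)),((1,1),-100,(463,212))]
T=[((-1,1),0,(98,517)),((-1,-1),0,(714,452)),((1,-1),0,(655,57)),((1,1),0,(66,118))]
for a,z,c in S: obs.append(('side',a,z,px(c,4.4,(215,130))))
for a,z,c in T: obs.append(('top',a,z,px(c,6,(190,125))))
def res(p):
    r=[]
    for n,a,z,uv in obs:
        P=place(np.array([[a[0]*80,a[1]*120,p[3]+z]]),p[0],p[1],p[2]); r+=list(proj(n,P)[0]-uv)
    return np.array(r)
b=least_squares(res,[550,100,0.1,165],loss='soft_l1',x_scale=[100,100,1,100])
print(b.x,np.rad2deg(b.x[2]));print(res(b.x).reshape(-1,2).round(1))
for n in('side','top'):
    q=least_squares(lambda p:res(p)[[i for i,o in enumerate(obs) for _ in(0,1) if o[0]==n] and [j for i,o in enumerate(obs) if o[0]==n for j in(2*i,2*i+1)]],b.x); print(n,q.x)
np.save("bath.npy",b.x)
E
cat > fit.py <<'E'
from hp import *
from plant import *
strapx=-36.5
def holder(w): # wide/slim
    ro=12.5 if w else 8
    rm=15 if w else 9
    return [box((-28,-15,0),(23,15,5)),cyl(ro,0,60),cyl(rm,50,60),
      box((-32,-12,0),(-28,12,89)),box((-45,-12,85),(-28,12,89)),box((-41.5,-9,89),(-31.5,9,127)),box((-45,-12,67),(-41,12,89)),box((-53,-12,53),(-41,12,67))]
E
python3 - <<'E'
from fit import *
out=[]
ms={}
for n in("side","top"):
    c=camera(n)
    for k in("holder","slim_holder_tab","rack"):
        r=outline_of(c,k)
        print(n,k,[(x["rect"],round(x["score"],2),int(x["pixels"].sum())) for x in r[:4]])
        for i,x in enumerate(r[:3]): ms[f"{n}_{k}_{i}"]=x["pixels"]
np.savez("masks.npz",**ms)
E
```

```text
[6.07682622e+02 2.76677229e+01 1.24063405e-01 1.93634586e+02] 7.108309501726874
[[-0.3 -0.7]
 [ 0.   0.5]
 [ 0.3 -0.4]
 [ 0.2  0.8]
 [-0.2  0.5]
 [-0.2  0.2]
 [-1.   1.3]
 [ 0.1  0.3]
 [ 1.4 -1.3]
 [-2.5 -0.2]]
side [6.06122574e+02 3.06573028e+01 1.24040399e-01 1.90846311e+02]
top [6.11735365e+02 2.68818439e+01 1.18799245e-01 1.68754685e+02]
side holder [([264.6, 111.6, 15.3, 25.6], 0.6, 180)]
side slim_holder_tab []
side rack []
top holder [([125.6, 235.6, 28.8, 21.2], 0.57, 338), ([403.4, 223.8, 15.2, 9.0], 0.44, 82), ([401.1, 190.8, 13.4, 8.0], 0.3, 81)]
top slim_holder_tab [([330.8, 229.2, 26.2, 25.7], 0.75, 359)]
top rack [([388.8, 182.8, 27.8, 61.9], 0.59, 1226), ([349.7, 141.3, 25.4, 22.1], 0.24, 537)]
```

```bash
sed -i 's/box((-28,-15,0),(23,15,5))/box((-33,-15,0),(18,15,5))/' fit.py
cat > ov.py <<'E'
from hp import *
def wire(img,n,parts,col,k,off):
    for P in parts:
        h=cv2.convexHull(((proj(n,P)-off+.5)*k-.5).astype(np.float32).reshape(-1,1,2))
        cv2.polylines(img,[np.round(h).astype(np.int32)],True,col,1)
def crop(img,x,y,w,h,k):
    return cv2.resize(cv2.cvtColor(img,cv2.COLOR_RGB2BGR)[y:y+h,x:x+w],(w*k,h*k),interpolation=cv2.INTER_CUBIC)
E
python3 - <<'E'
from fit import *; from ov import *
m=np.load("masks.npz"); s=np.load("s.npy");t=np.load("t.npy")
T=m["top_holder_0"].astype(float)
def cost(p): 
    a=sil('top',[place(P,*p) for P in holder(True)]); return 1-np.minimum(a,T).sum()/np.maximum(a,T).sum()
best=None
p0=back('top',(141,243),60)
for yaw in np.deg2rad(range(0,360,15)):
    r=minimize(cost,[p0[0],p0[1],yaw],method='Nelder-Mead',options=dict(initial_simplex=[[p0[0],p0[1],yaw],[p0[0]+8,p0[1],yaw],[p0[0],p0[1]+8,yaw],[p0[0],p0[1],yaw+.15]]))
    if best is None or r.fun<best.fun: best=r
print(p0,best.x,np.rad2deg(best.x[2]),best.fun)
# reference: used holder mouth etc
A=crop(t,110,220,60,50,10);wire(A,'top',[place(P,*best.x) for P in holder(True)],(0,0,255),10,(110,220))
B=crop(s,245,100,50,50,10);wire(B,'side',[place(P,*best.x) for P in holder(True)],(0,0,255),10,(245,100))
cv2.imwrite("pics/hov.png",A);cv2.imwrite("pics/hov2.png",B);np.save("holder.npy",best.x)
E
```

```text
[441.1026486  315.93123005  60.        ] [444.13615459 316.32416688  -0.48578004] -27.833146325587744 0.21071166544387376
```

View pics/hov.png

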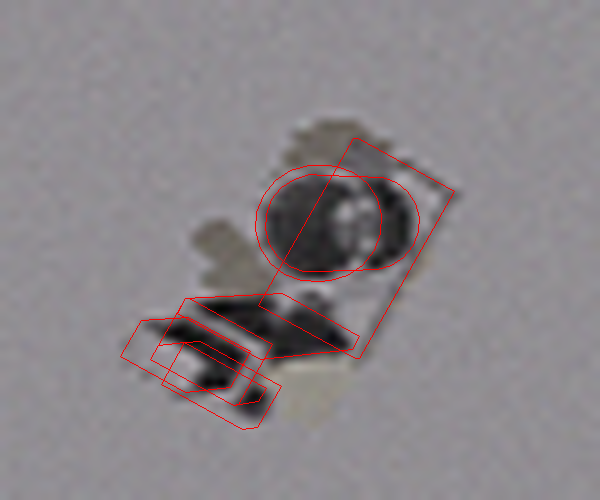

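View pics/hov2.png

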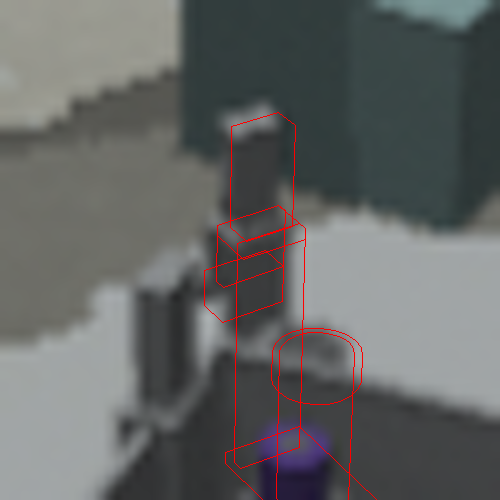

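Run:
```python
from fit import *; from ov import *
s=np.load("s.npy");t=np.load("t.npy")
b=np.load("bath.npy")
def bath(p): return [place(box((-80,-120,p[3]-100),(80,120,p[3])),*p[:3]),place(np.array([[x,y,p[3]] for x in(-80,80) for y in(-120,120)]),*p[:3]),place(np.array([[x,y,p[3]] for x in(-76,76) for y in(-116,116)]),*p[:3])]
A=crop(t,190,125,130,100,6);wire(A,'top',bath(b),(0,0,255),6,(190,125))
B=crop(s,215,130,115,135,4);wire(B,'side',bath(b),(0,0,255),4,(215,130))
cv2.imwrite("pics/b1.png",A);cv2.imwrite("pics/b2.png",B)
r=R.from_rotvec(get_obs()['orientation']).as_matrix();print(r,np.rad2deg(np.arctan2(r[1,1],r[0,1])))
# cap top: top px, side px
ut=np.array([380+228.5/7-.5+.07,170+158.5/7-.5+.07]); us=np.array([105+(690-350)/7-.43,280+188/7-.43])
print(ut,us,back('top',ut,114),back('side',us,114))
f=least_squares(lambda P:np.r_[proj('top',P)[0]-ut,proj('side',P)[0]-us],[500,-300,100]);print(f.x,f.fun)
h=np.load('holder.npy'); print('tab',place(np.array([[-36.5,0,108]]),*h))
# side tab top centre est. px (251,121)/10+(245,100)
us=np.array([245+25.1-.45,100+12.1-.45]);print('side tabtop',back('side',us,127),proj('side',place(np.array([[-36.5,0,127]]),*h)),us)
```

```text
[[-5.12879364e-05  4.39247793e-01  8.98365946e-01]
 [-6.39914681e-05  8.98365944e-01 -4.39247796e-01]
 [-9.99999997e-01 -8.00158688e-05 -1.79672243e-05]] 63.94410269001113
[412.21285714 192.21285714] [153.14142857 306.42714286] [ 573.69850496 -368.85655682  114.        ] [ 570.91772923 -368.46763737  114.        ]
[ 572.73057531 -368.78348064  116.3386178 ] [ 0.30840584  0.27882073  0.311462   -0.01739491]
tab [[411.85880248 333.36595496 108.        ]]
side tabtop [406.96608081 333.99930505 127.        ] [[270.83931603 112.14285484]] [269.65 111.65]
```

View pics/b1.png

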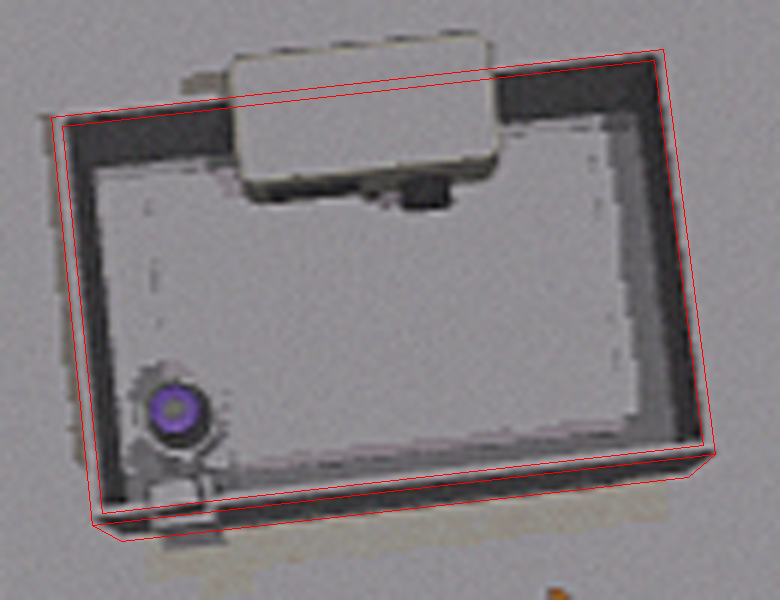

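View pics/b2.png

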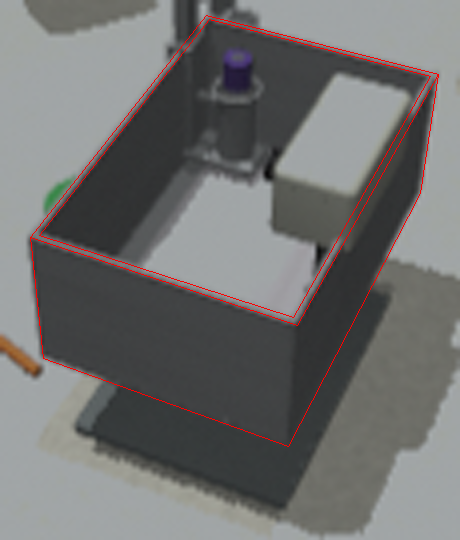

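```bash
python3 -m pendant '[[[12.2,-17.1,0],[0,0,-7.64],1],[[12.2,-17.1,0],[0,0,-7.64],1],[[12.2,-17.1,0],[0,0,-7.64],1],[[12.2,-17.1,0],[0,0,-7.64],1],[[12.2,-17.1,0],[0,0,-7.64],1],[[12.2,-17.1,0],[0,0,-7.64],1],[[12.2,-17.1,0],[0,0,-7.64],1],[[12.2,-17.1,0],[0,0,-7.64],1]]' && python3 -m pendant '[[[12.2,-17.1,0],[0,0,-7.64],1],[[12.2,-17.1,0],[0,0,-7.64],1],[[12.2,-17.1,0],[0,0,-7.64],1],[[12.2,-17.1,0],[0,0,-7.64],1],[[0,0,-40],[0,0,0],1],[[0,0,-20],[0,0,0],1],[[0,0,0],[0,0,0],0.6],[[0,0,0],[0,0,0],0.6]]'
python3 - <<'E'
from plant import *; from ov import *
o=get_obs();r=R.from_rotvec(o['orientation']).as_matrix();print(o['eef_pos'],np.rad2deg(np.arctan2(r[1,1],r[0,1])),o['wrist_force'],o['opening'],o['time_s'])
t=camera('top')['image'];s=camera('side')['image']
A=np.hstack([crop(t,105,205,80,80,5),crop(s,235,75,80,80,5)]);cv2.imwrite("pics/g1.png",A)
E
```

```text
time_s: 2.4
eef_pos: [361.6, 401.5, 231.4]
orientation: [1.177, 1.23, -1.177]
wrist_force: [1.1, 0.7, -0.7]
opening: 85.2
time_s: 3.2
eef_pos: [410.0, 333.8, 171.5]
orientation: [1.556, 0.94, -1.557]
wrist_force: [0.1, 0.1, 0.2]
opening: 58.9
[410.0195823  333.845502   171.53112516] -27.736711612297153 [0.11458247 0.06377753 0.22558204] 58.931912445333424 3.2
```

View pics/g1.png

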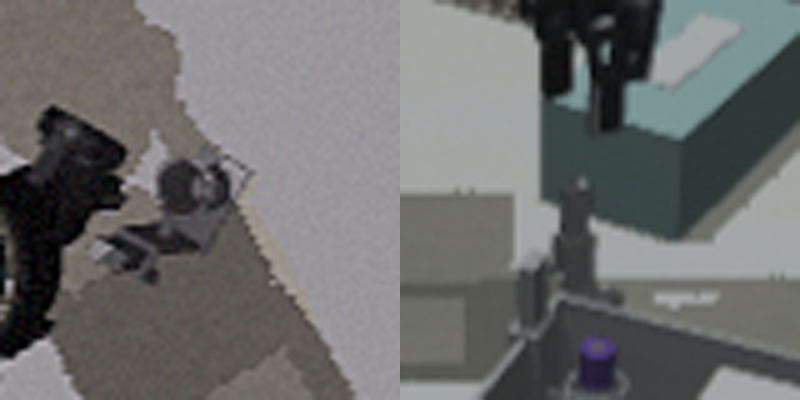

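```bash
python3 -m pendant '[[[0,0,-20],[0,0,0],0.5],[[0,0,-20],[0,0,0],0.5],[[0,0,-20],[0,0,0],0.5],[[0,0,-14],[0,0,0],0.5],[[0,0,0],[0,0,0],0.5],[[0,0,0],[0,0,0],0.3]]'
python3 - <<'E'
from plant import *; from ov import *
t=camera('top')['image'];s=camera('side')['image']
A=np.hstack([crop(t,105,205,80,80,5),crop(s,235,75,80,80,5)]);cv2.imwrite("pics/g2.png",A)
E
```

```text
time_s: 3.9
eef_pos: [410.7, 334.4, 98.3]
orientation: [1.557, 0.94, -1.555]
wrist_force: [-0.2, 0.6, -0.2]
opening: 29.5
```

View pics/g2.png

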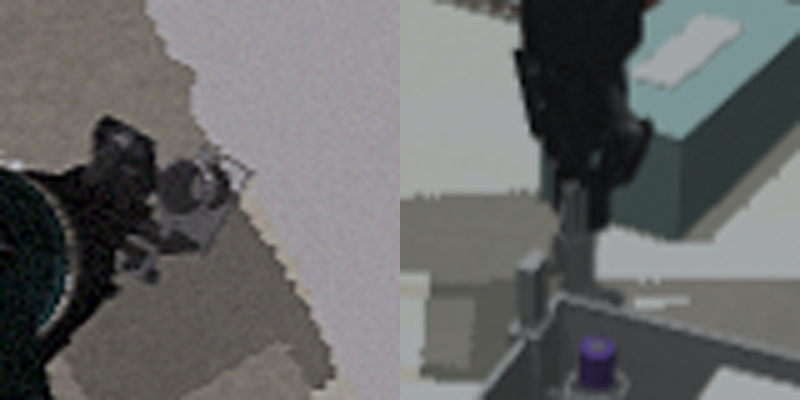

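```bash
python3 -m pendant '[[[0,0,0],[0,0,0],0.2],[[0,0,0],[0,0,0],0.16],[[0,0,0],[0,0,0],0.12],[[0,0,0],[0,0,0],0.0],[[0,0,0],[0,0,0],0.0],[[0,0,0],[0,0,0],0.0]]' && python3 -m pendant '[[[0,0,5],[0,0,0],0],[[0,0,10],[0,0,0],0],[[0,0,15],[0,0,0],0],[[0,0,0],[0,0,0],0],[[0,0,0],[0,0,0],0]]'
```

```text
time_s: 4.6
eef_pos: [410.3, 334.0, 97.8]
orientation: [1.557, 0.94, -1.556]
wrist_force: [-1.9, -0.7, 5.3]
opening: 9.2
time_s: 5.1
eef_pos: [410.2, 333.9, 127.6]
orientation: [1.557, 0.94, -1.555]
wrist_force: [-0.7, -0.8, -2.6]
opening: 9.1
```

```bash
python3 -m pendant '[[[0,0,25],[0,0,4.9],0],[[0,0,35],[0,0,5],0],[[0,-20,35],[0,0,5],0],[[0,-30,35],[0,0,5],0],[[0,-35,35],[0,0,5],0],[[0,-35,35],[0,0,5],0],[[0,-35,0],[0,0,5],0],[[0,-35,0],[0,0,0],0]]' && python3 -m pendant '[[[10,-35,0],[0,0,0],0],[[15,-35,0],[0,0,0],0],[[20,-35,0],[0,0,0],0],[[25,-30,0],[0,0,0],0],[[25,-10.5,0],[0,0,0],0],[[20,0,0],[0,0,0],0],[[10.5,0,0],[0,0,0],0],[[0,0,0],[0,0,0],0]]'
python3 - <<'E'
from plant import *; from ov import *
o=get_obs();r=R.from_rotvec(o['orientation']).as_matrix();print(o['eef_pos'],np.rad2deg(np.arctan2(r[1,1],r[0,1])),o['wrist_force'],o['opening'],o['time_s'])
t=camera('top')['image'];s=camera('side')['image'];np.save('t2.npy',t);np.save('s2.npy',s)
A=np.hstack([crop(t,190,120,130,120,3),crop(s,200,90,130,120,3)]);cv2.imwrite("pics/g3.png",A)
E
```

```text
time_s: 5.9
eef_pos: [410.1, 142.6, 328.0]
orientation: [1.115, 1.266, -1.113]
wrist_force: [-0.2, -0.4, -1.9]
opening: 8.8
time_s: 6.7
eef_pos: [535.9, -1.6, 326.2]
orientation: [1.116, 1.267, -1.117]
wrist_force: [-0.1, -0.3, -2.5]
opening: 9.2
[535.94077628  -1.64831862 326.24049398] 7.170729198016015 [-0.07423389 -0.31010125 -2.54513628] 9.207154318252577 6.7
```

View pics/g3.png

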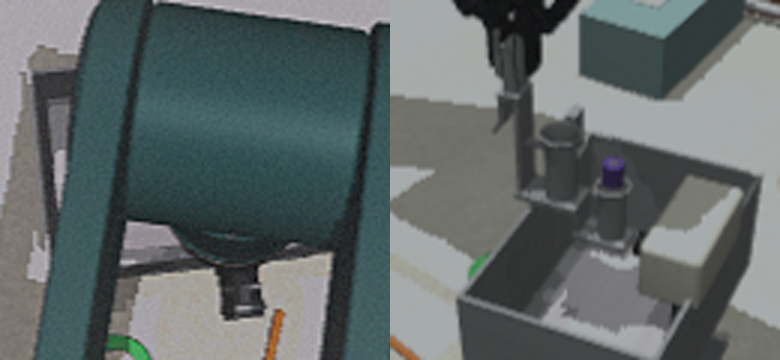

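```bash
python3 -m pendant '[[[0,0,-15],[0,0,0],0],[[0,0,-10],[0,0,0],0],[[0,0,0],[0,0,0],0]]'
cat > chk.py <<'E'
from fit import *; from ov import *
import sys
o=get_obs();p=o['eef_pos'];r=R.from_rotvec(o['orientation']).as_matrix();yaw=np.arctan2(r[1,1],r[0,1])
print(p,o['wrist_force'],o['time_s'])
s=camera('side')['image']
b=np.load("bath.npy")
x,y=p[0]+36.5*np.cos(yaw),p[1]+36.5*np.sin(yaw)
bw=[place(np.array([[i,j,b[3]] for i in(-80,80) for j in(-120,120)]),*b[:3]),place(np.array([[i,j,b[3]] for i in(-76,76) for j in(-116,116)]),*b[:3]),place(box((-80,-120,b[3]-100),(80,120,b[3])),*b[:3])]
A=crop(s,225,105,80,80,8);wire(A,'side',bw,(0,255,0),8,(225,105))
wire(A,'side',[place(P,x,y,yaw,p[2]-97.8) for P in holder(True)],(0,0,255),8,(225,105))
A=np.hstack([crop(s,225,105,80,80,8)[:600,:400],A[:600,:400]])
cv2.imwrite(sys.argv[1],A)
E
python3 chk.py pics/c1.png
```

```text
time_s: 7.1
eef_pos: [533.3, -1.2, 300.7]
orientation: [1.115, 1.269, -1.119]
wrist_force: [-0.3, 0.3, -2.2]
opening: 9.3
[533.3235043   -1.17303714 300.71924507] [-0.31328086  0.27465893 -2.15488179] 7.1
```

View pics/c1.png

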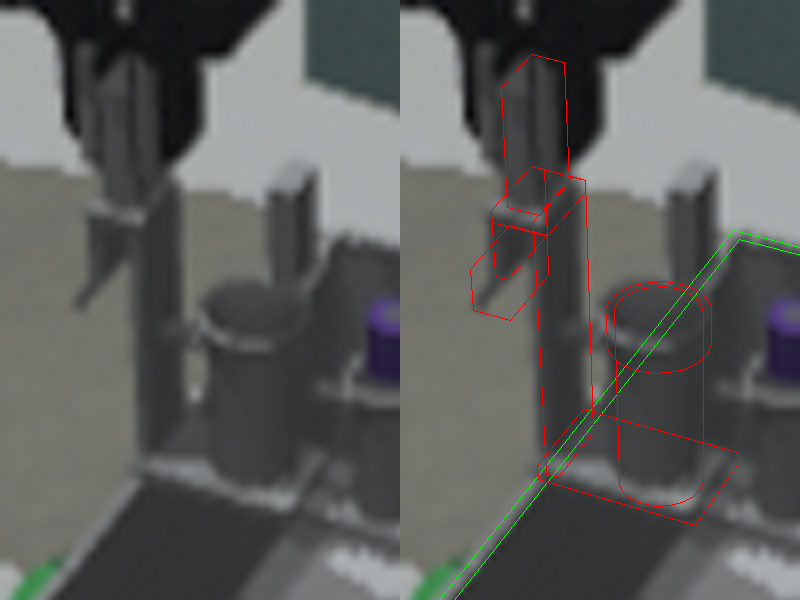

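```bash
python3 -m pendant '[[[0,0,0],[0,0,0],0],[[0,0,0],[0,0,0],0],[[0,0,0],[0,0,0],0]]'
```

```text
time_s: 7.45
eef_pos: [535.7, -1.8, 302.8]
orientation: [1.117, 1.265, -1.116]
wrist_force: [-0.1, 0.7, -2.1]
opening: 9.2
```

```bash
python3 chk.py pics/c2.png
```

```text
[535.74190733  -1.75187516 302.8282256 ] [-0.12685549  0.67326264 -2.0892384 ] 7.45
```

View pics/c2.png

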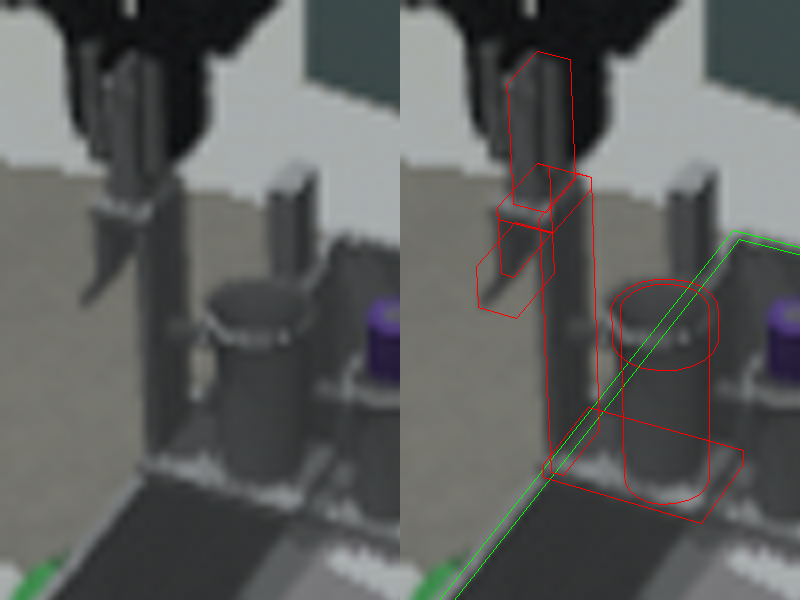

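```bash
python3 -m pendant '[[[1,0,-5],[0,0,0],0],[[0,0,-5],[0,0,0],0],[[0,0,-4],[0,0,0],0],[[0,0,-4],[0,0,0],0],[[0,0,-4],[0,0,0],0],[[0,0,0],[0,0,0],0]]'
```

```text
time_s: 8.1
eef_pos: [536.0, -1.6, 279.5]
orientation: [1.116, 1.267, -1.118]
wrist_force: [0.3, -0.0, -1.7]
opening: 9.1
```

```bash
python3 -m pendant '[[[0,0,-5],[0,0,0],0],[[0,0,-5],[0,0,0],0],[[0,0,-5],[0,0,0],0],[[0,0,-5],[0,0,0],0],[[0,0,0],[0,0,0],0],[[0,0,0],[0,0,0],0]]'; python3 chk.py pics/c3.png
```

```text
time_s: 8.7
eef_pos: [536.4, -1.7, 260.1]
orientation: [1.116, 1.266, -1.117]
wrist_force: [-0.4, 0.4, -2.4]
opening: 9.1
[536.38100152  -1.70491928 260.10118654] [-0.44882977  0.39671036 -2.4265478 ] 8.7
```

View pics/c3.png

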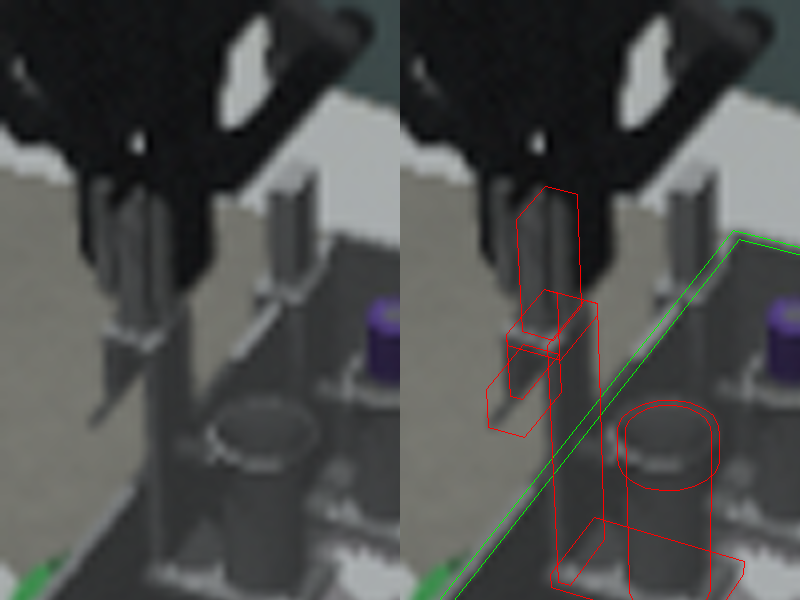

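```bash
python3 -m pendant '[[[0,0,-6],[0,0,0],0],[[0,0,-6],[0,0,0],0],[[0,0,-6],[0,0,0],0],[[0,0,0],[0,0,0],0]]'; python3 -m pendant '[[[0,0,-4],[0,0,0],0],[[0,0,-4],[0,0,0],0],[[0,0,-4],[0,0,0],0],[[0,0,0],[0,0,0],0],[[0,0,0],[0,0,0],0]]';python3 chk.py pics/c4.png
```

```text
time_s: 9.15
eef_pos: [535.6, -1.6, 241.0]
orientation: [1.116, 1.268, -1.118]
wrist_force: [0.1, 0.1, -2.0]
opening: 8.7
time_s: 9.65
eef_pos: [536.4, -1.7, 230.2]
orientation: [1.116, 1.266, -1.117]
wrist_force: [0.6, 0.0, -1.6]
opening: 9.0
[536.40822382  -1.71251871 230.16703885] [ 0.56766269  0.04272912 -1.59286604] 9.65
```

View pics/c4.png

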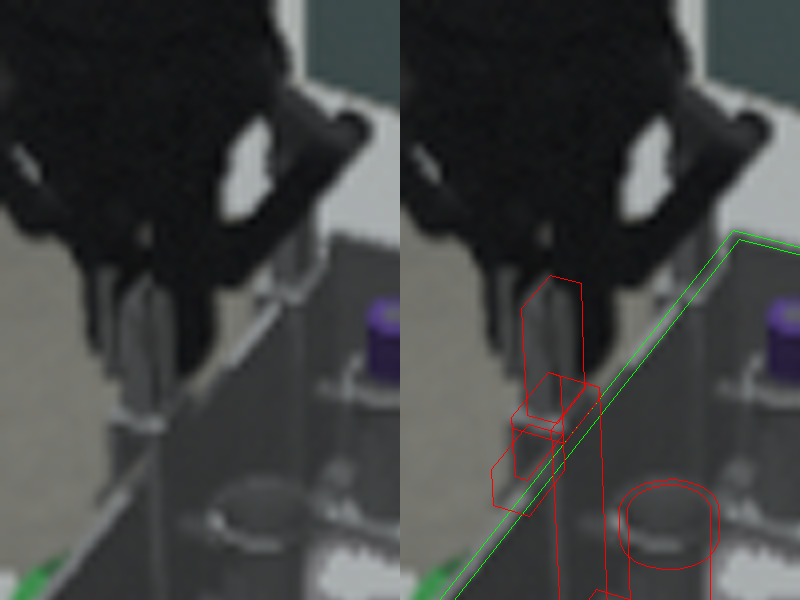

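```bash
python3 -m pendant '[[[0,0,-3],[0,0,0],0],[[0,0,-3],[0,0,0],0],[[0,0,-3],[0,0,0],0],[[0,0,0],[0,0,0],0]]'; python3 -m pendant '[[[0,0,-2],[0,0,0],0],[[0,0,-2],[0,0,0],0],[[0,0,-2],[0,0,0],0],[[0,0,0],[0,0,0],0]]'
```

```text
time_s: 10.1
eef_pos: [535.5, -1.7, 220.7]
orientation: [1.116, 1.267, -1.118]
wrist_force: [-1.7, 0.1, -1.4]
opening: 9.0
time_s: 10.5
eef_pos: [535.5, -1.7, 214.5]
orientation: [1.116, 1.268, -1.118]
wrist_force: [-4.8, -0.4, -4.2]
opening: 9.1
```

```bash
python3 -m pendant '[[[-1.5,-0.2,0],[0,0,0],0],[[0,0,0],[0,0,0],0],[[0,0,0],[0,0,0],0]]'; python3 -m pendant '[[[0,0,-1.5],[0,0,0],0],[[0,0,-1.5],[0,0,0],0],[[0,0,0],[0,0,0],0],[[0,0,0],[0,0,0],0]]'
```

```text
time_s: 10.8
eef_pos: [535.3, -1.9, 215.3]
orientation: [1.117, 1.265, -1.116]
wrist_force: [-1.3, -0.1, -2.8]
opening: 9.2
time_s: 11.2
eef_pos: [535.3, -1.9, 212.3]
orientation: [1.117, 1.265, -1.116]
wrist_force: [-0.2, -0.0, -3.4]
opening: 8.7
```

```bash
python3 -m pendant '[[[0,0,-1.5],[0,0,0],0],[[0,0,-1.5],[0,0,0],0],[[0,0,0],[0,0,0],0],[[0,0,0],[0,0,0],0]]'; python3 -m pendant '[[[0,0,-1],[0,0,0],0],[[0,0,0],[0,0,0],0]]';  python3 -m pendant '[[[0,0,-1],[0,0,0],0],[[0,0,0],[0,0,0],0]]'
```

```text
time_s: 11.6
eef_pos: [535.3, -1.9, 209.3]
orientation: [1.117, 1.265, -1.116]
wrist_force: [0.2, 0.8, -1.7]
opening: 8.9
time_s: 11.8
eef_pos: [535.2, -1.9, 208.2]
orientation: [1.117, 1.265, -1.116]
wrist_force: [-0.1, 0.3, -1.4]
opening: 8.8
time_s: 12.0
eef_pos: [535.0, -1.9, 207.2]
orientation: [1.117, 1.266, -1.117]
wrist_force: [-0.6, -0.2, -1.7]
opening: 9.2
```

```bash
for i in 1 2 3; do python3 -m pendant '[[[0,0,-1],[0,0,0],0],[[0,0,0],[0,0,0],0]]'; done; python3 chk.py pics/c5.png
```

```text
time_s: 12.2
eef_pos: [534.9, -1.9, 206.2]
orientation: [1.117, 1.266, -1.117]
wrist_force: [-0.2, 0.1, -1.8]
opening: 9.5
time_s: 12.4
eef_pos: [535.0, -1.9, 205.9]
orientation: [1.117, 1.265, -1.116]
wrist_force: [-2.0, -0.5, 5.0]
opening: 9.1
time_s: 12.6
eef_pos: [535.1, -1.9, 205.9]
orientation: [1.117, 1.265, -1.116]
wrist_force: [-4.0, 0.2, 11.9]
opening: 9.3
[535.10807016  -1.91210264 205.87704546] [-3.95612105  0.16128674 11.93769567] 12.6
```

View pics/c5.png

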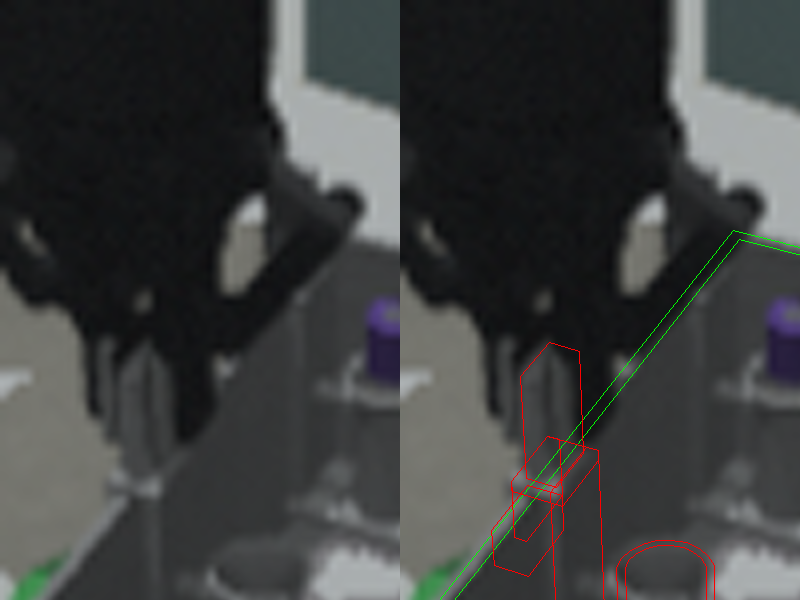

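```bash
python3 -m pendant '[[[0,0,0.7],[0,0,0],0],[[0,0,0],[0,0,0],0.1],[[0,0,0],[0,0,0],0.13],[[0,0,0],[0,0,0],0.16],[[0,0,0],[0,0,0],0.2],[[0,0,0],[0,0,0],0.3],[[0,0,0],[0,0,0],0.4],[[0,0,0],[0,0,0],0.4]]'; python3 -m pendant '[[[0,0,10],[0,0,0],0.4],[[0,0,15],[0,0,0],0.4],[[0,0,25],[0,0,0],0.4],[[0,0,30],[0,0,0],0.4],[[0,0,30],[0,0,0],0.4],[[0,0,30],[0,0,0],0.4],[[0,0,0],[0,0,0],0.4]]';python3 chk.py pics/c6.png
```

```text
time_s: 13.45
eef_pos: [535.0, -1.9, 204.9]
orientation: [1.117, 1.266, -1.117]
wrist_force: [0.4, 0.5, -0.6]
opening: 33.9
time_s: 14.15
eef_pos: [537.5, -2.2, 350.4]
orientation: [1.12, 1.258, -1.111]
wrist_force: [0.4, -0.3, -1.0]
opening: 34.1
[537.50289382  -2.23428763 350.41741288] [ 0.44365335 -0.28576239 -1.03162365] 14.15
```

View pics/c6.png

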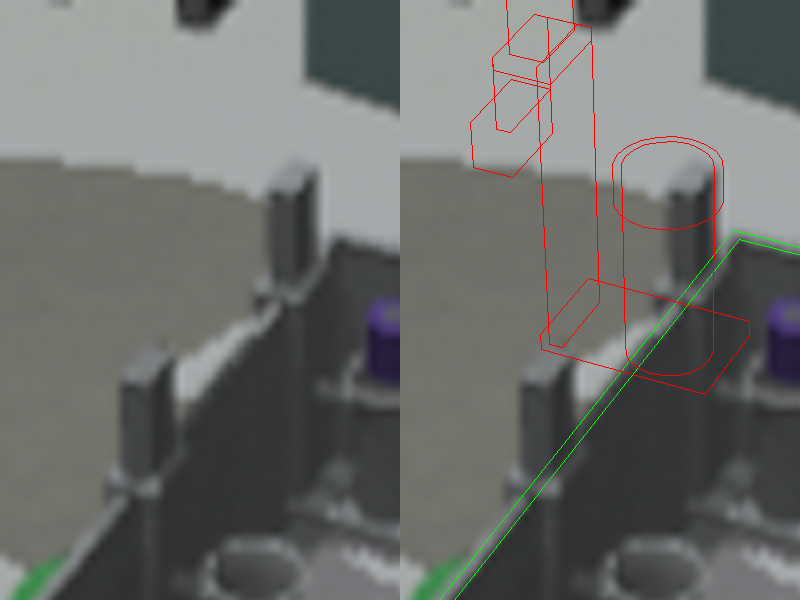

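Run:
```python
from hp import *
for nm,u,z in [('long',(412.2,192.2),114),('mid',(380+217.5/7-.43,170+290/7-.43),89),('near',(380+230.5/7-.43,170+413/7-.43),89),('yel',(380+32/7-.43,170+205/7-.43),104),('teal',(412.5,162.5),100),('beakertop',(361,152),70)]:
    print(nm,back('top',u,z).round(1))
```

```text
long [ 573.7 -368.8  114. ]
mid [ 528.6 -372.2   89. ]
near [ 484.1 -375.7   89. ]
yel [ 557.3 -301.2  104. ]
teal [ 651.6 -376.7  100. ]
beakertop [ 683.7 -252.8   70. ]
```

```bash
python3 -m pendant '[[[3.4,-33.3,0],[0,0,-8.2],0.4],[[3.4,-33.3,0],[0,0,-8.2],0.4],[[3.4,-33.3,0],[0,0,-8.2],0.4],[[3.4,-33.3,0],[0,0,-8.2],0.4],[[3.4,-33.3,0],[0,0,-8.2],0.4],[[3.4,-33.3,0],[0,0,-8.2],0.4],[[3.4,-33.3,0],[0,0,-8.2],0.4],[[3.4,-33.3,0],[0,0,-8.2],0.4]]'; python3 -m pendant '[[[3.4,-33.3,0],[0,0,-8.2],0.4],[[3.4,-33.3,0],[0,0,-8.2],0.4],[[3.5,-33.8,0],[0,0,-8.0],0.4],[[0,0,-40],[0,0,0],0.4],[[0,0,-40],[0,0,0],0.4],[[0,0,-40],[0,0,0],0.4],[[0,0,0],[0,0,0],0.4],[[0,0,0],[0,0,0],0.4]]'
python3 - <<'E'
from plant import *; from ov import *
o=get_obs();r=R.from_rotvec(o['orientation']).as_matrix();print(np.rad2deg(np.arctan2(r[1,1],r[0,1])),r[:,0])
t=camera('top')['image'];s=camera('side')['image']
A=np.hstack([crop(t,360,150,80,90,5),crop(s,105,230,80,90,5)]);cv2.imwrite("pics/t1.png",A)
A=crop(t,190,150,100,80,8)[:600];cv2.imwrite("pics/t2.png",A);np.save('t3.npy',t);np.save('s3.npy',s)
E
```

```text
time_s: 15.0
eef_pos: [561.5, -269.4, 343.8]
orientation: [1.913, 0.537, -1.916]
wrist_force: [0.6, 0.4, -0.5]
opening: 34.1
time_s: 15.8
eef_pos: [571.9, -368.2, 224.3]
orientation: [2.156, 0.137, -2.16]
wrist_force: [0.4, -0.7, 0.6]
opening: 33.6
-82.83488567121866 [-0.00215786  0.00181776 -0.99999602]
```

View pics/t1.png

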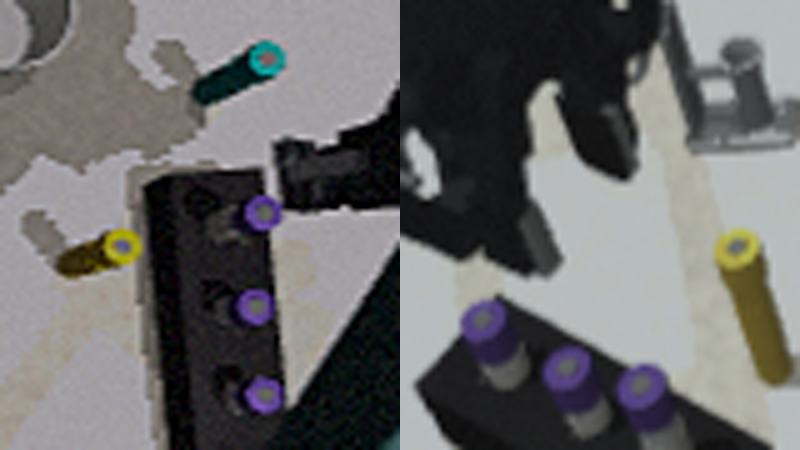

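View pics/t2.png

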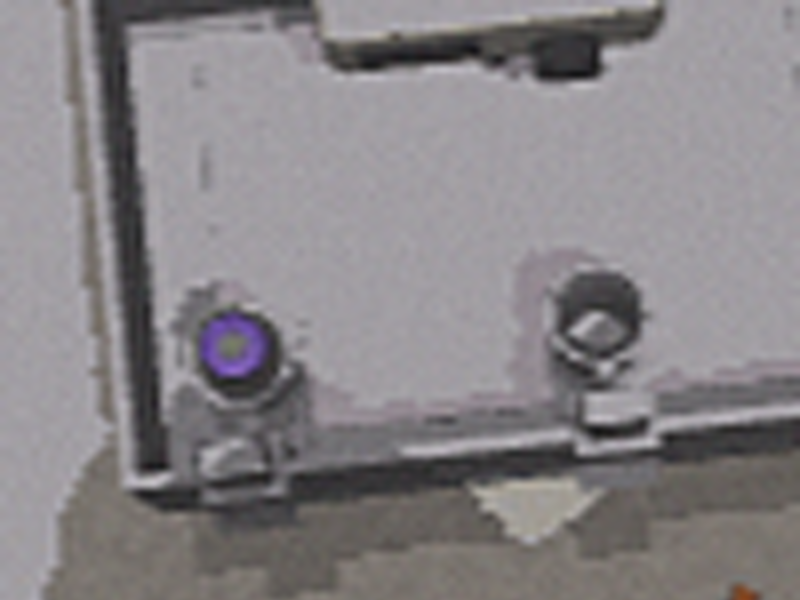

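```bash
python3 -m pendant '[[[0,0,-30],[0,0,0],0.4],[[0,0,-25],[0,0,0],0.4],[[0,0,-25],[0,0,0],0.4],[[0,0,-20],[0,0,0],0.4],[[0,0,-15],[0,0,0],0.4],[[0,0,-12],[0,0,0],0.4],[[0,0,-12],[0,0,0],0.4],[[0,0,0],[0,0,0],0.4]]'
python3 - <<'E'
from plant import *; from ov import *
print(back('top',(264.2,188.3),168))
t=camera('top')['image'];s=camera('side')['image']
A=np.hstack([crop(t,360,150,80,90,5),crop(s,105,250,80,90,5)]);cv2.imwrite("pics/t4.png",A)
E
python3 -m pendant '[[[0,0,0],[0,0,0],0.4]]'
```

```text
time_s: 16.7
eef_pos: [572.0, -368.4, 84.9]
orientation: [2.156, 0.136, -2.159]
wrist_force: [-1.6, -0.1, 0.1]
opening: 34.1
[572.96073964   1.18619329 168.        ]
time_s: 16.9
eef_pos: [573.1, -369.2, 86.9]
orientation: [2.158, 0.134, -2.155]
wrist_force: [0.5, 0.2, -0.5]
opening: 33.8
```

View pics/t4.png

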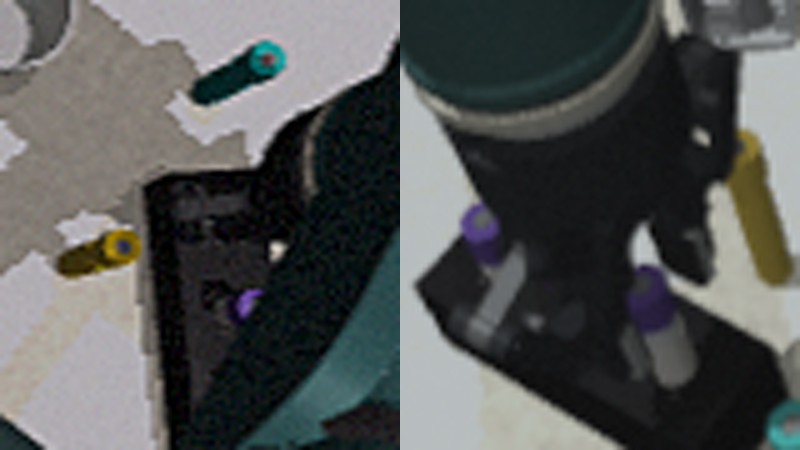

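```bash
python3 -m pendant '[[[0,0,0],[0,0,0],0.3],[[0,0,0],[0,0,0],0.25],[[0,0,0],[0,0,0],0.2],[[0,0,0],[0,0,0],0.1],[[0,0,0],[0,0,0],0.0],[[0,0,0],[0,0,0],0.0]]';  python3 -m pendant '[[[0,0,5],[0,0,0],0],[[0,0,10],[0,0,0],0],[[0,0,15],[0,0,0],0],[[0,0,25],[0,0,0],0],[[0,0,0],[0,0,0],0],[[0,0,0],[0,0,0],0]]'
python3 - <<'E'
from plant import *; from ov import *
s=camera('side')['image']
cv2.imwrite("pics/t5.png",crop(s,105,230,100,100,6)[:600])
E
```

```text
time_s: 17.5
eef_pos: [572.9, -369.1, 86.7]
orientation: [2.158, 0.134, -2.155]
wrist_force: [-0.3, -0.2, 6.2]
opening: 17.3
time_s: 18.1
eef_pos: [572.7, -368.8, 142.2]
orientation: [2.158, 0.134, -2.155]
wrist_force: [-0.0, -0.1, -0.6]
opening: 17.1
```

View pics/t5.png

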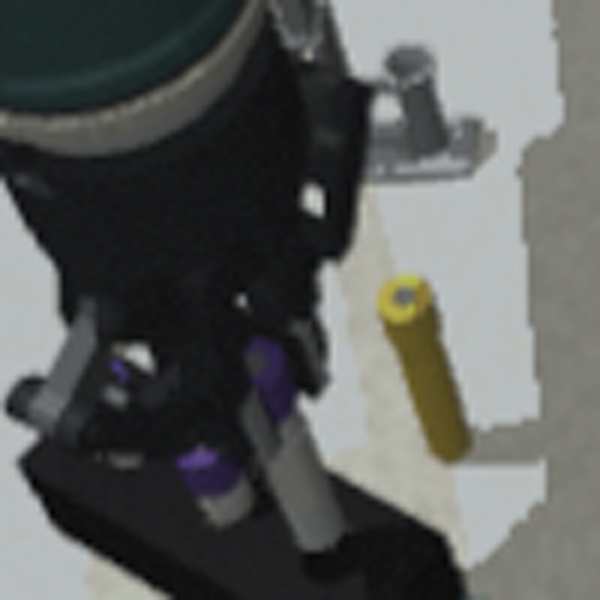

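```bash
python3 -m pendant '[[[0,0,30],[0,0,0],0],[[0,0,40],[0,0,0],0],[[0,0,45],[0,0,0],0],[[0,25,43],[0,0,0],0],[[0,35,0],[0,0,0],0],[[0,40,0],[0,0,0],0],[[0,40,0],[0,0,0],0],[[0,40,0],[0,0,0],0]]';  python3 -m pendant '[[[0,40,0],[0,0,0],0],[[0,40,0],[0,0,0],0],[[0,40,0],[0,0,0],0],[[0,35,0],[0,0,0],0],[[-1.4,25,0],[0,0,0],0],[[0,10.8,0],[0,0,0],0],[[0,0,0],[0,0,0],0],[[0,0,0],[0,0,0],0]]'
cat > chk2.py <<'E'
from fit import *; from ov import *
import sys
o=get_obs();p=o['eef_pos'];print(p,o['wrist_force'],o['time_s'])
s=camera('side')['image']
def tube(x,y,z): return [q+np.array([x,y,z]) for q in (cyl(8,2,82),cyl(9.5,82,104))]
W=tube(p[0],p[1],p[2]-76.8)
off=(235,105)
A0=crop(s,*off,50,75,8);A=A0.copy()
wire(A,'side',W,(0,0,255),8,off)
# holder hung nominal leaning 2.5deg
yaw=np.deg2rad(7.2);l=np.deg2rad(2.5);rl=R.from_euler('y',l).as_matrix()
H=[place((P-[-36.5,0,85])@rl.T+[-36.5,0,85],535+36.2,-1.9+4.6,yaw,193.1-85) for P in holder(True)]
wire(A,'side',H,(0,255,0),8,off)
cv2.imwrite(sys.argv[1],np.hstack([A0,A]))
t=camera('top')['image']
cv2.imwrite(sys.argv[1].replace('.png','t.png'),crop(t,210,140,100,75,8)[:600])
E
python3 chk2.py pics/d1.png
```

```text
time_s: 18.95
eef_pos: [571.4, -186.8, 297.8]
orientation: [2.155, 0.136, -2.16]
wrist_force: [-0.1, -0.7, -0.6]
opening: 17.0
time_s: 19.75
eef_pos: [570.9, 1.2, 298.5]
orientation: [2.156, 0.134, -2.158]
wrist_force: [-0.3, 0.5, -1.1]
opening: 16.8
[570.94741933   1.23793619 298.49983014] [-0.32945012  0.4951926  -1.05437497] 19.75
```

View pics/d1.png

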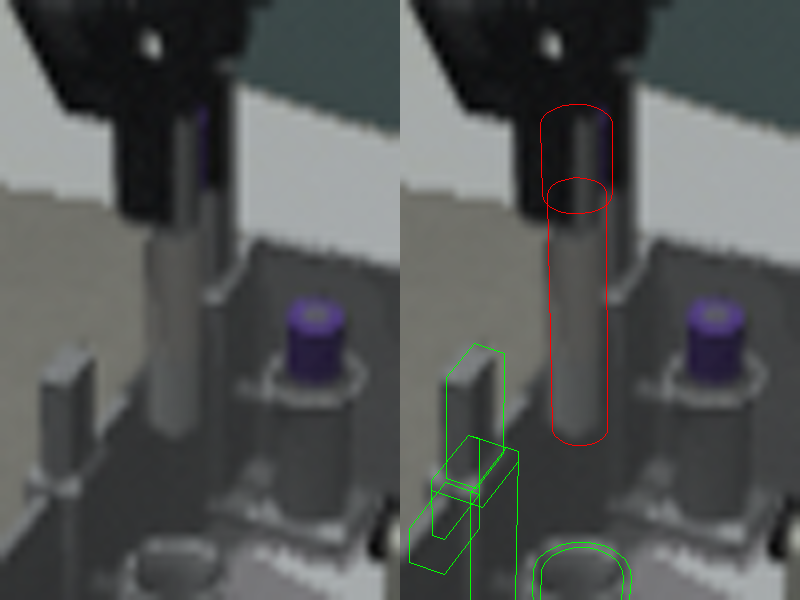

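```bash
python3 -m pendant '[[[-0.7,-0.1,-15],[0,0,0],0],[[0,0,-15],[0,0,0],0],[[0,0,-10],[0,0,0],0],[[0,0,-8],[0,0,0],0],[[0,0,0],[0,0,0],0],[[0,0,0],[0,0,0],0]]'; python3 chk2.py pics/d2.png
```

```text
time_s: 20.45
eef_pos: [570.6, 1.7, 251.2]
orientation: [2.157, 0.135, -2.157]
wrist_force: [0.3, -0.4, -0.7]
opening: 16.8
[570.58749542   1.70259961 251.17726622] [ 0.3316156  -0.42442854 -0.67307932] 20.45
```

View pics/d2.png

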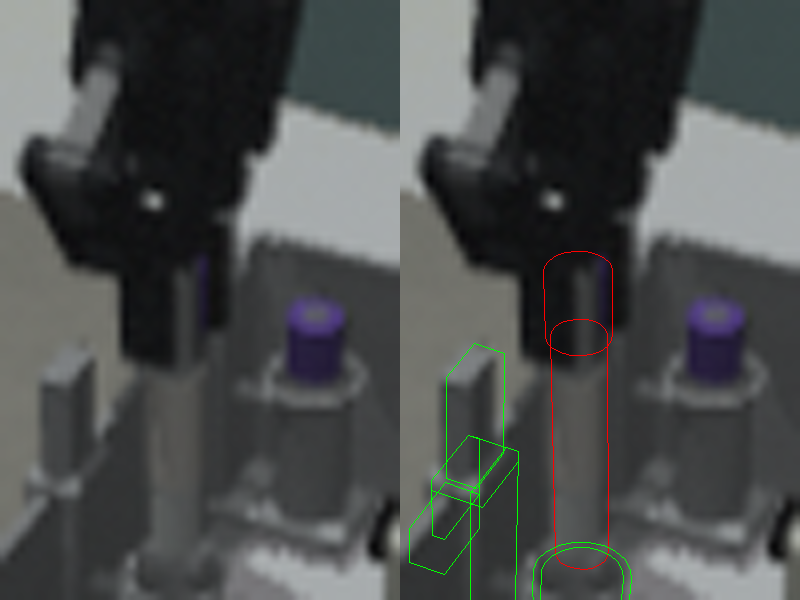

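View pics/d2t.png

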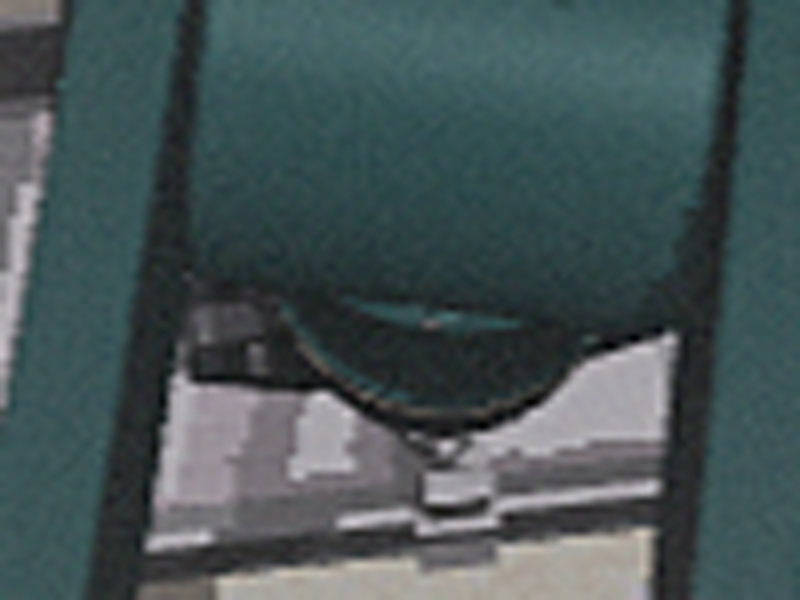

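```bash
python3 -m pendant '[[[0,0,-4],[0,0,0],0],[[0,0,-4],[0,0,0],0],[[0,0,0],[0,0,0],0]]'; python3 -m pendant '[[[0,0,-3],[0,0,0],0],[[0,0,-3],[0,0,0],0],[[0,0,0],[0,0,0],0]]';python3 -m pendant '[[[0,0,-3],[0,0,0],0],[[0,0,-3],[0,0,0],0],[[0,0,0],[0,0,0],0]]'
```

```text
time_s: 20.85
eef_pos: [569.9, 2.1, 242.3]
orientation: [2.156, 0.135, -2.158]
wrist_force: [0.3, -0.6, -0.8]
opening: 17.3
time_s: 21.15
eef_pos: [570.0, 2.0, 236.4]
orientation: [2.156, 0.135, -2.158]
wrist_force: [0.7, -0.5, -0.4]
opening: 16.7
time_s: 21.45
eef_pos: [570.0, 2.0, 230.4]
orientation: [2.156, 0.135, -2.158]
wrist_force: [0.8, 0.2, -0.1]
opening: 17.2
```

```bash
python3 -m pendant '[[[0,0,-3],[0,0,0],0],[[0,0,-3],[0,0,0],0],[[0,0,0],[0,0,0],0]]'; python3 -m pendant '[[[0,0,-3],[0,0,0],0],[[0,0,-3],[0,0,0],0],[[0,0,0],[0,0,0],0]]';python3 -m pendant '[[[0,0,-3],[0,0,0],0],[[0,0,-3],[0,0,0],0],[[0,0,0],[0,0,0],0]]'
```

```text
time_s: 21.75
eef_pos: [570.1, 1.9, 224.5]
orientation: [2.156, 0.135, -2.158]
wrist_force: [-0.0, -0.1, -0.6]
opening: 17.2
time_s: 22.05
eef_pos: [570.1, 2.0, 218.4]
orientation: [2.156, 0.135, -2.158]
wrist_force: [1.1, -0.2, -0.4]
opening: 17.1
time_s: 22.35
eef_pos: [570.0, 2.0, 212.4]
orientation: [2.156, 0.135, -2.158]
wrist_force: [-0.0, 0.4, -0.4]
opening: 16.6
```

```bash
python3 -m pendant '[[[-0.3,0,-3],[0,0,0],0],[[0,0,-3],[0,0,0],0],[[0,0,0],[0,0,0],0]]'; python3 -m pendant '[[[-0.3,0,-3],[0,0,0],0],[[0,0,-2],[0,0,0],0],[[0,0,0],[0,0,0],0]]';python3 -m pendant '[[[-0.3,0,-2],[0,0,0],0],[[0,0,-2],[0,0,0],0],[[0,0,0],[0,0,0],0]]'
```

```text
time_s: 22.65
eef_pos: [569.7, 2.0, 206.4]
orientation: [2.156, 0.135, -2.158]
wrist_force: [0.7, -0.1, -0.6]
opening: 17.1
time_s: 22.95
eef_pos: [569.6, 2.0, 201.6]
orientation: [2.156, 0.135, -2.157]
wrist_force: [0.7, 0.8, -0.1]
opening: 17.1
time_s: 23.25
eef_pos: [569.4, 2.0, 197.7]
orientation: [2.157, 0.135, -2.157]
wrist_force: [1.2, -1.0, -0.0]
opening: 16.7
```

```bash
for i in 1 2; do python3 -m pendant '[[[-0.1,0,-1.5],[0,0,0],0],[[0,0,-1],[0,0,0],0],[[0,0,0],[0,0,0],0]]'; done; python3 -m pendant '[[[0,0,-1],[0,0,0],0],[[0,0,0],[0,0,0],0]]'
```

```text
time_s: 23.55
eef_pos: [569.4, 2.0, 195.3]
orientation: [2.157, 0.135, -2.157]
wrist_force: [1.0, -0.3, 0.5]
opening: 16.8
time_s: 23.85
eef_pos: [569.3, 2.0, 192.8]
orientation: [2.157, 0.135, -2.157]
wrist_force: [1.3, 0.3, -0.8]
opening: 17.3
time_s: 24.05
eef_pos: [569.2, 2.0, 191.9]
orientation: [2.157, 0.135, -2.157]
wrist_force: [1.3, 0.1, -0.6]
opening: 17.0
```

```bash
for i in 1 2 3; do python3 -m pendant '[[[0,0,-1],[0,0,0],0],[[0,0,0],[0,0,0],0]]'; done
```

```text
time_s: 24.25
eef_pos: [569.3, 2.0, 190.9]
orientation: [2.157, 0.135, -2.157]
wrist_force: [-0.3, 0.3, -0.1]
opening: 17.4
time_s: 24.45
eef_pos: [569.2, 2.0, 189.9]
orientation: [2.157, 0.135, -2.157]
wrist_force: [0.9, -0.4, -0.7]
opening: 16.9
time_s: 24.65
eef_pos: [569.2, 2.0, 188.8]
orientation: [2.157, 0.135, -2.157]
wrist_force: [-0.0, -0.3, -0.3]
opening: 17.2
```

```bash
for i in 1 2 3; do python3 -m pendant '[[[0,0,-0.7],[0,0,0],0],[[0,0,0],[0,0,0],0]]'; done; python3 chk2.py pics/d3.png
```

```text
time_s: 24.85
eef_pos: [569.4, 1.9, 188.5]
orientation: [2.157, 0.135, -2.156]
wrist_force: [1.8, -0.4, 1.6]
opening: 16.9
time_s: 25.05
eef_pos: [569.8, 1.8, 188.3]
orientation: [2.158, 0.135, -2.155]
wrist_force: [0.8, -0.4, 5.9]
opening: 17.2
time_s: 25.25
eef_pos: [570.1, 1.8, 188.1]
orientation: [2.159, 0.134, -2.154]
wrist_force: [-0.3, -0.5, 8.7]
opening: 17.4
[570.12292788   1.78075962 188.14389429] [-0.30497647 -0.53225737  8.66129667] 25.25
```

View pics/d3.png

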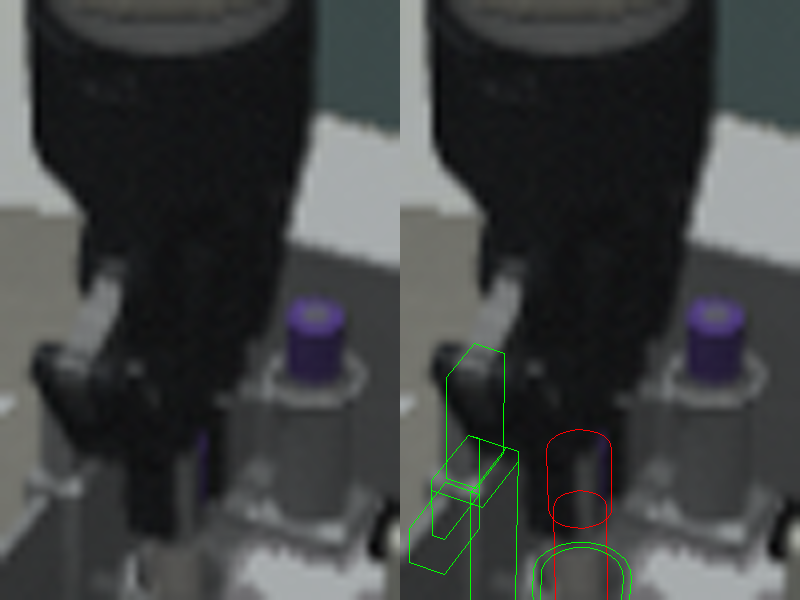

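```bash
python3 -m pendant '[[[0,0,1],[0,0,0],0],[[0,0,0],[0,0,0],0.2],[[0,0,0],[0,0,0],0.25],[[0,0,0],[0,0,0],0.3],[[0,0,0],[0,0,0],0.4],[[0,0,0],[0,0,0],0.4],[[0,0,0],[0,0,0],0.4]]'; python3 -m pendant '[[[0,0,5],[0,0,0],0.4],[[0,0,10],[0,0,0],0.4],[[0,0,20],[0,0,0],0.4],[[0,0,30],[0,0,0],0.4],[[0,0,35],[0,0,0],0.4],[[0,0,35],[0,0,0],0.4],[[0,0,0],[0,0,0],0.4],[[0,0,0],[0,0,0],0.4]]'; python3 -m pendant '[[[0,-40,0],[0,0,0],0.4],[[0,-45,0],[0,0,0],0.4],[[0,-45,0],[0,0,0],0.4],[[0,-45,0],[0,0,0],0.4],[[0,-45,0],[0,0,0],0.4],[[0,-30,0],[0,0,0],0.4],[[0,0,0],[0,0,0],0.4],[[0,0,0],[0,0,0],0.4]]'; python3 chk2.py pics/d4.png
```

```text
time_s: 26.05
eef_pos: [569.1, 2.1, 187.6]
orientation: [2.156, 0.135, -2.157]
wrist_force: [-0.4, 0.1, -0.2]
opening: 34.0
time_s: 26.85
eef_pos: [569.9, 1.9, 324.6]
orientation: [2.16, 0.134, -2.153]
wrist_force: [-0.3, -0.5, -0.1]
opening: 34.1
time_s: 27.65
eef_pos: [568.4, -248.1, 321.3]
orientation: [2.156, 0.136, -2.161]
wrist_force: [-0.3, 0.1, -0.0]
opening: 34.6
[ 568.38287237 -248.06672394  321.28290659] [-0.25503664  0.08134649 -0.01871088] 27.65
```

View pics/d4.png

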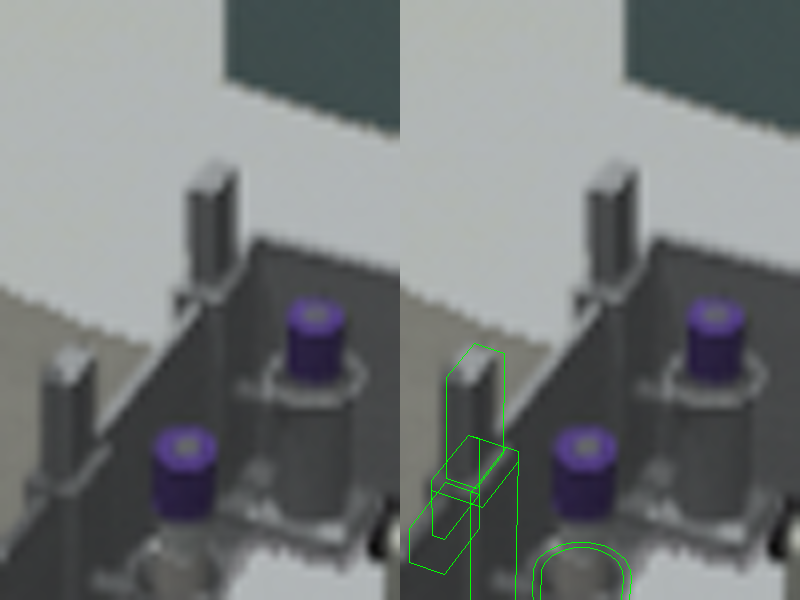

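View pics/d4t.png

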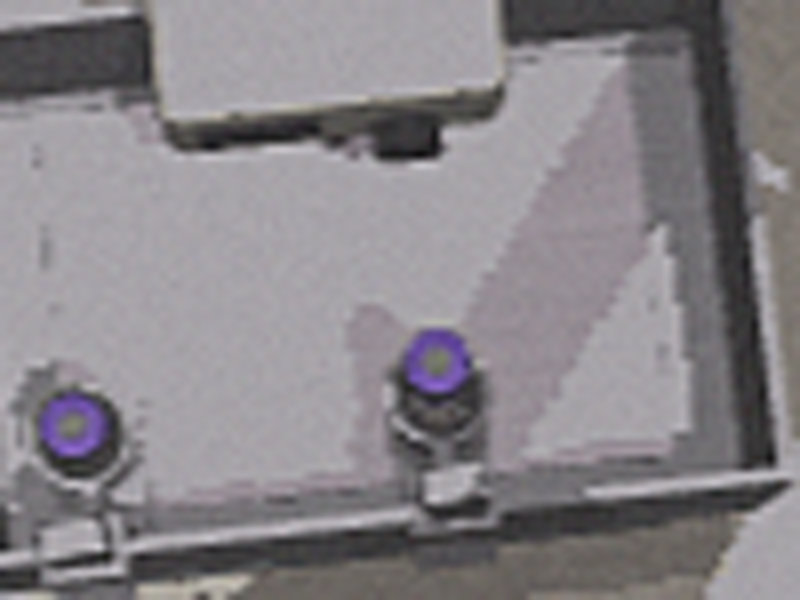

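```bash
python3 - <<'E'
from hp import *
ut=np.array([210+437.5/8-.5,140+360.5/8-.5]);us=np.array([235+186.5/8-.5,105+447.5/8-.5])
f=least_squares(lambda P:np.r_[proj('top',P)[0]-ut,proj('side',P)[0]-us],[570,0,217]);print(f.x,f.fun,back('top',ut,217),back('side',us,217))
E
python3 - <<'E'
from plant import *; from ov import *
t=camera('top')['image'];cv2.imwrite("pics/e.png",cv2.resize(cv2.cvtColor(t,cv2.COLOR_RGB2BGR),(800,600)))
E
```

```text
[574.33459137   1.20289352 218.46305503] [ 0.28085086  0.38236038  0.48436386 -0.06549111] [575.39111258   1.82801817 217.        ] [572.50556914   1.96337258 217.        ]
```

View pics/e.png

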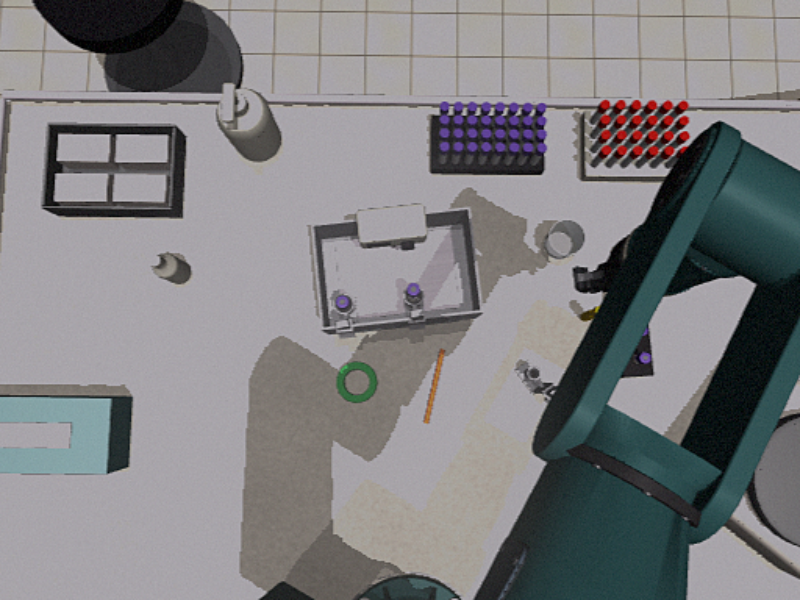

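Cap top is at z ≈ 217–218 mm, where a fully home tube puts it. The lean is small and the bystanders I can see are in place.

```bash
python3 -c "
from plant import *
print(finish_job()); print(get_obs()['time_s'])"
```

```text
the job is handed in; nothing more can be done
None
the job is handed in; nothing more can be done
```

The wide-sleeved holder is hanging on the bath's near wall with its sleeve inside, and the long tube is standing home in that sleeve. Both are released, and I handed the job in at about 28 s. No verdict was reported.

- **Holder:** I hung it about 20 mm to the -y side of the wall's middle. On the way down the lip pressed against the wall with about 5 N, so I shifted it 1.5 mm. I felt the rim at about z = 193 mm with about 12 N, then let go. In the side view it hangs the same way as the holder already fixed there.
- **Tube:** It came from the rack's hole farthest from the robot. It went down with no side force to speak of and touched the sleeve floor with about 9 N, then I let go.
- **Last checks:** Triangulating the two pictures puts the cap top at z ≈ 218 mm, where about 217 mm is expected with the tube fully home. It leans a few degrees away from the wall. The arm was about 250 mm clear and the wrist force was near zero.
- **Disagreements:** The two cameras differed by about 3 mm in x on that cap.
- **Not confirmed:** In the last top view the arm hid part of the rack and the lower end of the slim holder, so I did not see all of those in place. Nothing else visible had moved.

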